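Feed the rock samples into the crusher

TASK

The rock chunks in the steel tray have been viewed: carry the tray by its handle and tip all of them into the open hopper of the white crusher, spilling none on the bench. Set the empty tray back upright on the middle of the stage's round glass, swing the hopper cover fully shut, and leave the mug, bowl and stick cup as they are.

Things in the scene. Friction and masses are not known exactly. Their poses are not given: they have to be found in the camera images.
- tray: Open stainless tray, 130 mm long (its x), 112 mm wide over the handle posts (its y), 220 g. Origin: centre of its underside. Floor 4 mm thick; walls 32 mm high on the +x end and both sides (inside 96 mm wide); the -x end has no wall or lip and is the pouring spout. z is up when level. An arch handle crosses it at x = 0.
- tray_grip (a point): Middle of the tray's black handle bar, 70 mm above the tray's underside; the bar runs along the tray's y (112 mm long), 12 mm thick along the tray's x, 16 mm high. 50 mm above the floor is free under it. Axes as the tray's.
- tray_spout (a point): Middle of the spout's edge: the tray's -x end, on the upper face of its floor (65 mm from the handle, 4 mm above the underside). Axes as the tray's. Rocks stay put when the tray is level, slide out at 25 to 33 degrees of tip; 40 to 45 clears it.
- stage_top (a point): Centre of the round frosted glass (160 mm across, flush) in the flat top of the fixed tan stage, 200 x 200 mm and 60 mm high. The tray stands here at the start.
- crusher: Fixed white housing, 170 x 170 mm and 150 mm high, origin at the centre of its underside, z up. Its whole top is an open square hopper. A crank (not to be used) sticks out 80 mm from its -y side, at most 120 mm high.
- hopper_mouth (a point): Centre of the hopper's mouth, level with its rim, 150 mm above the bench. The opening is 146 x 146 mm, walls 12 mm thick, funnel floor 50 to 80 mm below the rim. Axes as the crusher's.
- cover (a joint): Angle of the hopper's flat cover (170 x 170 x 6 mm aluminium plate, its underside 4 mm above the rim), which swivels level about cover_pivot: 0 = shut, square over the mouth, at its stop; positive = swung clockwise seen from above, out to the crusher's +y side. Starts at 1.4 to 1.9 rad, stays where left; 1 N at the knob moves it.
- cover_knob (a point): Centre of the grip of the black round knob on the middle of the cover: 28 mm across and 26 mm high, centred 183 mm above the bench, top at 196 mm; a 16 mm neck lies below it; 116 mm from the pin. The plate's top is at 160 mm. Turns with the cover.
- cover_pivot (a point): The cover's upright pin, at the height of the cover's underside (154 mm above the bench); fixed, 75 mm towards +x and 89 mm towards +y from the hopper's centre in the crusher's axes. A boss 30 mm across, top at 166 mm.
- rock1: Rough grey-brown rock chunk, about 24 mm across and 22 mm high, 25 g (mass varies). Origin: centre of its underside as it first lies in the tray.
- rock2: Rough grey-brown rock chunk, about 24 mm across and 22 mm high, 25 g (mass varies). Origin: centre of its underside as it first lies in the tray.
- rock3: Rough grey-brown rock chunk, about 24 mm across and 22 mm high, 25 g (mass varies). Origin: centre of its underside as it first lies in the tray.
- rock4: Rough grey-brown rock chunk, about 24 mm across and 22 mm high, 25 g (mass varies). Origin: centre of its underside as it first lies in the tray.
- rock5: Rough grey-brown rock chunk, about 24 mm across and 22 mm high, 25 g (mass varies). Origin: centre of its underside as it first lies in the tray.
- rock6: Rough grey-brown rock chunk, about 24 mm across and 22 mm high, 25 g (mass varies). Origin: centre of its underside as it first lies in the tray.
- mug: White mug, 80 mm across, 95 mm high, handle to its +y. Bystander. Origin: centre of its underside.
- bowl: Glass bowl, 110 mm across, 45 mm high. Bystander. Origin: centre of its underside.
- stick_cup: Dark plastic cup of wooden sticks, 72 mm across, 150 mm high with the sticks. Bystander. Origin: centre of its underside.

How it is judged:
By the outcome, as a careful person would: the job done as asked, in the order asked, and still so for the second after the job is handed in, with the robot touching nothing.
It also fails if it takes over 72 s, if anything falls off the work surface, if the arm or the gripper's body presses on something with over 40 N, if the wrist force passes 120 N, or if a joint passes its speed limit or range.

ROBOT

A 6-joint arm with a two-finger parallel gripper is mounted at the origin on the work surface. World frame = base frame: x ahead of the robot, y to its left, z up, the work surface at z = 0. Lengths are in mm, angles in rad, forces in N, time in s.
With the tool pointing down it reaches from about 325 to 875 mm from the base axis. Payload 4.4 kg.
Tool frame: the origin (TCP) lies between the finger pads; the fingertips stand 14 mm ahead of it and the grasp point (between the pads) lies 5 mm behind it (bot.tip_reach is the z of the fingertips in the tool frame, in mm); z points along the fingers, y is the line along which they close (so a half turn about z gives the same grasp; the last joint's range is limited). The gripper opens to 85 mm and grips with 20 to 120 N. Pads are 22 mm wide; open, the fingers measure 114 mm over their backs; the gripper's body (76 mm by 85 mm) begins 54 mm behind the grasp point. The pads swing forward as they close: fully open they stand 13 mm farther back than shut.
Start: joints at [1.077, 0.207, 1.542, -0, 1.393, -0.15], TCP at [193.823, 541.35, 245.282] pointing down, gripper open.
Joint ranges: [-2.73, 2.73], [-0.86, 2.22], [0.23, 2.46], [-1.11, 4.25], [0.08, 2.63], [-2.82, 2.82]. Speed limits (rad/s): [2.79, 2.79, 3.14, 3.14, 3.14, 3.14].

INTERFACE

Orientations are given as a 3x3 rotation matrix whose columns are the frame's x, y, z axes.
In Python, from rig import bot gives the robot as it stands. The module is installed in compiled form; this text tells all that it offers.
- The arm moves only by the tool apply_moves, never from a script. Its argument "targets" is a list of rows, each a list of 7 numbers: the closure, from 0 (fully open) to 1 (shut), then the shift along the world's x, y, z in mm, then the turn, a rotation vector about the world's x, y, z in rad. In form: [[gripper, tx, ty, tz, wx, wy, wz], ...]. A call has 1 to 12 rows; each row is the pose to reach, as a shift and turn from the pose commanded when the call began; what a row does not reach only later rows make up. A row lasts 1/10 s, in which the tool goes at most 50 mm and 8.59 degrees, less where a joint would pass 70% of its speed; a pose out of reach is approached as far as the arm can. A call with a gripper value outside its range is refused whole. The fingers move at their own pace and stop on an object; "squeeze" is the grip in N (left out, the last holds). Time passes only in rows, so rows that repeat a pose let the fingers close. It gives the time, the measured TCP pose, the force, the opening and the grip force at its end, in the units of the state.
- bot.get_state(): the state, without advancing time (a new reading comes with each control period).
- bot.snapshot(name): name is "scene" or "top" or "wrist"; returns the picture (400x640x3 uint8, red, green, blue); there is no depth.
- bot.camera_params(name): a dict with "fx", "fy", "cx", "cy" (pixels), "distortion" ([k1, k2, p1, p2, k3] as OpenCV has them; the pictures are not rectified), "world_from_camera" (4x4, takes a point from camera to world coordinates); the wrist camera has in their place "tool_from_camera" (4x4, takes a point from camera to tool coordinates, whose origin is the TCP and whose axes are the flange's). Camera axes: x right, y up, looking along -z (the intrinsics and any distortion apply to the point x, -y, -z); pixel columns grow to the right and rows downward; lengths in mm; the calibration is good to about 2 mm. A picture is of the moment at which its call begins: read the wrist's pose just before it. camera_params takes no time and is no camera call.
- bot.hand_in(): hands the job in; it is judged then, once.
The state is a dict: "t": time; "joints": joint angles; "dq": joint speeds; "joint_torque": joint torques, N m; "eef_pos": TCP position; "ee_rot": TCP orientation; "contact_force": force on the tool from outside, world axes, zero at the start; "moment": the same for the moment, N m; "width": opening from 0.0 (shut) to 1.0 (fully open); "gripper_force": force on a finger pad.
Only numpy, scipy, OpenCV 4.12 (cv2) and the standard library are available. Lean on these libraries where they do the work, as an engineer would, in place of code of your own. Each camera call takes 0.05 s, during which the arm holds its last target. There are 200 camera calls.

## Working session

There is one attempt and no reset: what is moved stays moved. The work goes in short steps, Python scripts to look and compute and a tool call to move; the robot and the scene stay as the last step left them, time stands still between calls to the robot, and variables do not carry over. Pictures are saved under pics/ and viewed, at most 10 in all, crops included, and the job is handed in when it is done.

Besides the shell and the picture viewer there is one more tool, called by a JSON object that holds its "name" and its "arguments", one argument or row to a line. apply_moves: Moves the arm, as the interface text tells. Its arguments: {"type":"object","properties":{"targets":{"type":"array"},"squeeze":{"type":"number"}},"required":["targets"]}

```bash
mkdir -p pics
cat > h.py <<'E'
import numpy as np, cv2
from rig import bot
def cam(n):
    p=bot.camera_params(n); s=bot.get_state()
    K=np.array([[p['fx'],0,p['cx']],[0,p['fy'],p['cy']],[0,0,1.]]); d=np.array(p['distortion'],float)
    if n=='wrist':
        T=np.eye(4);T[:3,:3]=np.array(s['ee_rot']).reshape(3,3);T[:3,3]=s['eef_pos'];T=T@np.array(p['tool_from_camera'])
    else: T=np.array(p['world_from_camera'])
    return K,d,T
def shot(n,f):
    c=cam(n); im=cv2.cvtColor(bot.snapshot(n),cv2.COLOR_RGB2BGR); cv2.imwrite('pics/'+f,im); return im,c
def ray(c,uv):
    K,d,T=c; q=cv2.undistortPoints(np.array(uv,float).reshape(-1,1,2),K,d).reshape(-1,2)
    v=np.c_[q[:,0],-q[:,1],-np.ones(len(q))]@T[:3,:3].T
    return T[:3,3],v
def onz(c,uv,z):
    o,v=ray(c,uv); return o+v*((z-o[2])/v[:,2])[:,None]
def proj(c,P):
    K,d,T=c; q=(np.array(P,float).reshape(-1,3)-T[:3,3])@T[:3,:3]*[1,-1,-1]
    return cv2.projectPoints(q,np.zeros(3),np.zeros(3),K,d)[0].reshape(-1,2)
E
python3 - <<'E'
from h import *
for n in('top','scene'):
    im,c=shot(n,n+'0.png'); print(n,c[2].round(2).tolist(),c[0].round(1).tolist())
print(np.array(bot.camera_params('wrist')['tool_from_camera']).round(2).tolist(),bot.tip_reach)
E
```

```text
top [[-0.02, 0.99, -0.13, 442.83], [-1.0, -0.02, 0.0, 44.06], [-0.0, 0.13, 0.99, 1066.91], [0.0, 0.0, 0.0, 1.0]] [[476.9, 0.0, 322.8], [0.0, 476.9, 198.9], [0.0, 0.0, 1.0]]
scene [[-0.78, -0.51, 0.37, 973.42], [0.63, -0.62, 0.46, 520.9], [-0.0, 0.59, 0.8, 979.56], [0.0, 0.0, 0.0, 1.0]] [[413.3, 0.0, 313.5], [0.0, 413.3, 193.6], [0.0, 0.0, 1.0]]
[[0.0, 0.96, 0.27, 67.34], [1.0, -0.0, -0.0, -0.91], [-0.0, 0.27, -0.96, -128.05], [0.0, 0.0, 0.0, 1.0]] 14.0
```

View pics/top0.png

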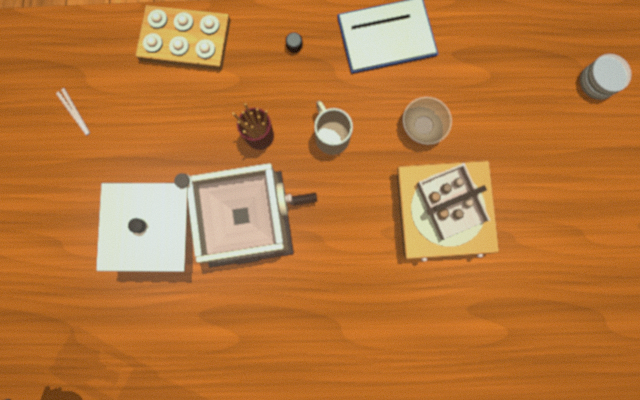

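View pics/scene0.png

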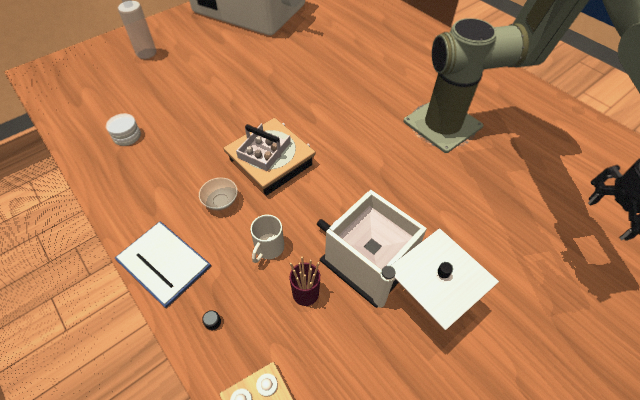

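The top view shows the crusher with its mouth centre near (237,214), crank to the right (its -y), the pivot boss at (182,181) and the cover knob at (137,226). The tray sits on the stage, its handle running from (420,212) to (487,188). I need an enlarged crop to tell which end is the spout.

Run:
```python
from h import *
a=cv2.imread('pics/top0.png')[150:270,390:510]; b=cv2.imread('pics/scene0.png')[110:200,215:325]
a=cv2.resize(a,(400,400),interpolation=2); b=cv2.resize(b,(400,400*90//110),interpolation=2)
o=np.zeros((400,800,3),np.uint8); o[:,:400]=a; o[:b.shape[0],400:]=b; cv2.imwrite('pics/crop.png',o)
```

```text
(no output)
```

View pics/crop.png

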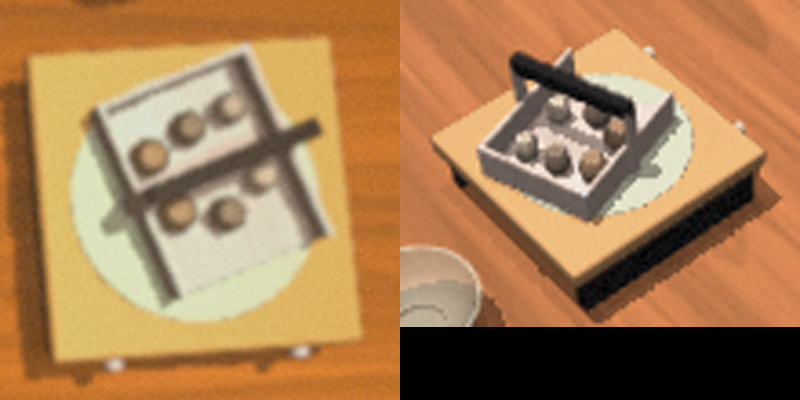

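The crop shows the walled (+x) end of the tray facing away from the robot and the open spout facing the base. All six rocks are inside. Next I measure the crusher, stage, handle, pivot and knob.

Run:
```python
from h import *
a=cv2.imread('pics/top0.png'); b=cv2.imread('pics/scene0.png'); ct=cam('top'); cs=cam('scene')
f=lambda p:[[390+u*.3,150+v*.3] for u,v in p]
g=lambda p:[[215+(u-400)*.275,110+v*.275] for u,v in p]
def tri(u,v):
    o1,d1=ray(ct,u);o2,d2=ray(cs,v);r=[]
    for x,y in zip(d1,d2):
        A=np.c_[x,-y];s=np.linalg.lstsq(A,o2-o1,rcond=None)[0];p,q=o1+s[0]*x,o2+s[1]*y;r.append(np.r_[(p+q)/2,np.linalg.norm(p-q)])
    return np.array(r).round(0)
st=onz(ct,f([(29,57),(329,38),(361,338),(55,361)]),60); print('stage',st.round(),st.mean(0).round(1),np.linalg.norm(np.diff(st,axis=0),axis=1).round())
# white rim by mask
hsv=cv2.cvtColor(a,cv2.COLOR_BGR2HSV); m=((hsv[...,1]<45)&(hsv[...,2]>150)).astype(np.uint8)
for n,(x0,y0,x1,y1) in dict(rim=(188,155,300,275),cov=(90,175,188,280)).items():
    k=np.zeros_like(m);k[y0:y1,x0:x1]=m[y0:y1,x0:x1];cc=max(cv2.findContours(k,0,2)[0],key=cv2.contourArea)
    print(n,cv2.contourArea(cc),cv2.approxPolyDP(cv2.convexHull(cc),4,True).reshape(-1,2).tolist())
dk=(a.max(2)<70).astype(np.uint8)
for n,(x0,y0,x1,y1) in dict(knob=(125,215,150,237),piv=(170,168,190,192),bar=(415,180,492,218)).items():
    k=np.zeros_like(dk);k[y0:y1,x0:x1]=dk[y0:y1,x0:x1]; cc=cv2.findContours(k,0,2)[0]
    if cc:
        cc=max(cc,key=cv2.contourArea);print(n,cv2.minAreaRect(cc))
print('piv',onz(ct,[[182,181]],166).round(),'knob top',onz(ct,[[137,225]],196).round())
print('knob tri',tri([[137,226]],[[445,270]]),'piv tri',tri([[182,181]],[[388.5,271]]))
print('bar ends tri',tri(f([(320,128)]),g([(514,62)])), 'bar right z130',onz(ct,f([(320,128)]),130).round())
```

```text
stage [[ 638. -123.   60.]
 [ 647. -319.   60.]
 [ 453. -327.   60.]
 [ 443. -131.   60.]] [ 545.6 -225.    60. ] [196. 194. 196.]
rim 7468.0 [[269, 164], [287, 197], [282, 248], [197, 261], [188, 176]]
cov 7439.5 [[187, 187], [182, 271], [97, 269], [103, 183]]
knob ((142.6899871826172, 225.6699981689453), (2.404163122177124, 7.071067810058594), 8.13010311126709)
piv [[599. 312. 166.]] knob top [[513. 385. 196.]]
knob tri [[513. 391. 180.   1.]] piv tri [[600. 313. 162.   1.]]
bar ends tri [[ 579. -286.  125.    1.]] bar right z130 [[ 578. -284.  130.]]
```

Run:
```python
from h import *
ct=cam('top')
r=onz(ct,[(190,173.5),(270,164.5),(284,250),(197.5,262)],150); e=np.diff(np.r_[r,r[:1]],axis=0)
print('rim',r.round(),r.mean(0).round(1),np.linalg.norm(e,axis=1).round(),np.degrees(np.arctan2(e[:,1],e[:,0])).round(1))
c=onz(ct,[(187,187),(182,271),(97,269),(103,183)],158);e=np.diff(np.r_[c,c[:1]],axis=0)
print('cover',c.mean(0).round(1),np.linalg.norm(e,axis=1).round(),np.degrees(np.arctan2(e[:,1],e[:,0])).round(1))
s=bot.get_state();print(np.array(s['ee_rot']).round(3).tolist(),s['t'],s['joints'],s['width'])
```

```text
rim [[616. 301. 150.]
 [631. 144. 150.]
 [464. 118. 150.]
 [444. 284. 150.]] [538.9 211.8 150. ] [158. 169. 167. 173.] [ -84.7 -171.2   96.8    5.6]
cover [512.4 390.3 158. ] [161. 164. 166. 166.] [177.5  87.9  -1.9 -93.9]
[[-0.941, 0.337, -0.001], [0.337, 0.941, -0.002], [0.0, -0.002, -1.0]] 0.1 [ 1.07648604e+00  2.07342039e-01  1.54283269e+00 -1.34761873e-05
  1.39348489e+00 -1.50519413e-01] 0.9966392890769983
```

{"name": "apply_moves", "arguments": {
  "targets": [
    [0,20,-42,20,0,0,-0.1],
    [0,60,-128,60,0,0,-0.2],
    [0,361,-771,85,0,0,-0.86],
    [0,361,-771,85,0,0,-0.86],
    [0,361,-771,85,0,0,-0.86],
    [0,361,-771,85,0,0,-0.86],
    [0,361,-771,85,0,0,-0.86],
    [0,361,-771,85,0,0,-0.86],
    [0,361,-771,85,0,0,-0.86],
    [0,361,-771,85,0,0,-0.86],
    [0,361,-771,85,0,0,-0.86],
    [0,361,-771,85,0,0,-0.86]
  ]
}}

```text
t: 1.3
eef_pos: [444.7, 4.1, 314.5]
ee_rot: [[-0.358, 0.934, 0.0], [0.934, 0.358, 0.0], [0.0, 0.0, -1.0]]
contact_force: [1.4, 1.0, 0.0]
width: 0.999
gripper_force: 0.0
```

{"name": "apply_moves", "arguments": {
  "targets": [
    [0,108,-230,14,0,0,0],
    [0,108,-230,14,0,0,0],
    [0,108,-230,14,0,0,0],
    [0,108,-230,14,0,0,0],
    [0,108,-230,14,0,0,0],
    [0,108,-230,14,0,0,0],
    [0,108,-230,14,0,0,0],
    [0,108,-230,14,0,0,0]
  ]
}}

```text
t: 2.1
eef_pos: [552.0, -222.9, 328.0]
ee_rot: [[-0.359, 0.933, -0.001], [0.933, 0.359, 0.001], [0.002, -0.001, -1.0]]
contact_force: [-0.7, 0.8, 0.3]
width: 0.995
gripper_force: 0.0
```

Run:
```python
from h import *
s=bot.get_state();print(s['eef_pos'],s['joints'])
im,c=shot('wrist','w1.png'); print(proj(c,[[545.6,-225,60],[558,-233,130]]).round())
np.save('c1.npy',np.array(c,dtype=object),allow_pickle=True)
```

```text
[ 552.00188319 -222.87288095  327.98181029] [-5.29312531e-01  2.00931676e-01  1.37880867e+00  5.10475842e-04
  1.56366708e+00 -8.96849651e-01]
[[310. 169.]
 [316. 188.]]
```

View pics/w1.png

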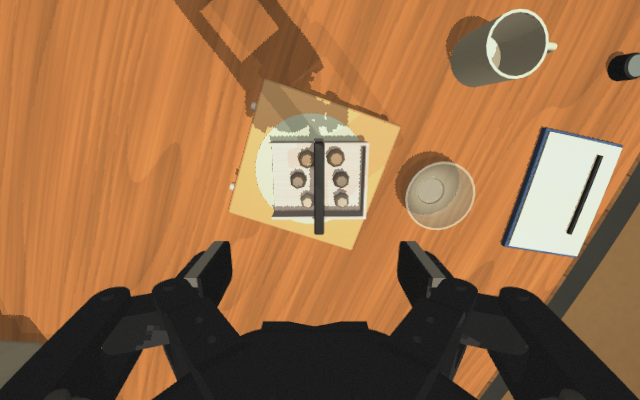

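The handle is nearly vertical in the wrist image, at column 319 and rows 140–234. The spout is on the left and the walled end on the right.

Run:
```python
from h import *
im=cv2.imread('pics/w1.png'); c=tuple(np.load('c1.npy',allow_pickle=True))
k=np.zeros(im.shape[:2],np.uint8);k[136:238,308:332]=(im.max(2)<60)[136:238,308:332]
k=cv2.morphologyEx(k,cv2.MORPH_OPEN,np.ones((5,5)))
cc=max(cv2.findContours(k,0,2)[0],key=cv2.contourArea).reshape(-1,2);r=cv2.minAreaRect(cc);b=cv2.boxPoints(r);print(r)
b=b[np.argsort(b[:,1])];e=np.array([b[:2].mean(0),b[2:].mean(0)])
P=onz(c,e,138);print(P.round(1),P.mean(0).round(1),np.linalg.norm(P[0]-P[1]).round(1),'tray x deg',np.degrees(np.arctan2(*(P[0]-P[1])[[0,1]]*[-1,1])).round(1) if 0 else np.degrees(np.arctan2(P[0,1]-P[1,1],P[0,0]-P[1,0])).round(1))
S=onz(c,[(262,79),(400,127),(352,249),(230,212)],60);print('stage',S.round(),S.mean(0).round(1),np.linalg.norm(np.diff(S,axis=0),axis=1).round())
s=bot.get_state();print(s['eef_pos'],np.degrees(np.arctan2(s['ee_rot'][1][1],s['ee_rot'][0][1])))
```

```text
Traceback (most recent call last):
ValueError: max() iterable argument is empty
```

Run:
```python
from h import *
im=cv2.imread('pics/w1.png'); c=tuple(np.load('c1.npy',allow_pickle=True))
print(im.max(2)[160,305:335],im.max(2)[130:150,319],im.max(2)[225:242,319])
k=np.zeros(im.shape[:2],np.uint8);k[130:242,308:332]=(im.max(2)<60)[130:242,308:332]
ys,xs=np.nonzero(k); r=cv2.minAreaRect(np.c_[xs,ys].astype(np.float32)); print(r,len(xs))
y0,y1=ys.min(),ys.max(); p=np.polyfit(ys,xs,1); e=[(np.polyval(p,y0),y0),(np.polyval(p,y1),y1)];print(e)
P=onz(c,e,138);print(P.round(1),P.mean(0).round(1),np.linalg.norm(P[0]-P[1]).round(1),'bar deg',np.degrees(np.arctan2(P[0,1]-P[1,1],P[0,0]-P[1,0])).round(1))
S=onz(c,[(262,79),(400,127),(352,249),(230,212)],60);print('stage',S.round(),S.mean(0).round(1),np.linalg.norm(np.diff(S,axis=0),axis=1).round())
s=bot.get_state();R=np.array(s['ee_rot']).reshape(3,3);print(s['eef_pos'],np.degrees(np.arctan2(R[1,1],R[0,1])))
```

```text
[190 191 192 192 192 177 114 107  79  43  57  66  67  68  67  66  69  67
  72 154 232 221 108  96 103 123 172 193 194 194] [227 208 183 176 164 151 143 140 109  92  90  63  34  44  50  71  77  75
  76  69] [ 63  62  63  64  63  61  61  61  64 133 225 232 232 231 231 215 206]
((318.5, 187.0), (92.0, 9.0), 90.0) 157
[(np.float64(316.58595605839224), np.int64(141)), (np.float64(314.55023374999365), np.int64(233))]
[[ 537.9 -180.3  138. ]
 [ 575.6 -284.1  138. ]] [ 556.7 -232.2  138. ] 110.4 bar deg 109.9
stage [[ 443. -135.   60.]
 [ 641. -126.   60.]
 [ 651. -318.   60.]
 [ 457. -329.   60.]] [ 548.2 -226.9   60. ] [198. 193. 194.]
[ 552.03955925 -222.43966119  328.37858947] 21.104579231215848
```

Run:
```python
from h import *
im=cv2.imread('pics/w1.png'); c=tuple(np.load('c1.npy',allow_pickle=True))
k=(im.max(2)<88)
L=[]
for y in range(145,231):
    xs=np.nonzero(k[y,306:332])[0]+306
    # longest run end
    g=np.split(xs,np.nonzero(np.diff(xs)>1)[0]+1); g=max(g,key=len); L.append((y,g[0],g[-1]+1))
L=np.array(L,float); print(L[::12].tolist())
p=np.polyfit(L[:,0],np.median(L[:,2])*0+L[:,2],1); xr=lambda y:np.polyval(p,y)
w=np.median(L[:,2]-L[:,1]); e=[(xr(141)-5.2,141),(xr(234)-5.2,234)]; print(w,e)
P=onz(c,e,138);print(P.round(1),P.mean(0).round(1),np.linalg.norm(P[0]-P[1]).round(1),np.degrees(np.arctan2(P[0,1]-P[1,1],P[0,0]-P[1,0])).round(1))
```

```text
[[145.0, 314.0, 324.0], [157.0, 312.0, 324.0], [169.0, 314.0, 324.0], [181.0, 314.0, 324.0], [193.0, 314.0, 324.0], [205.0, 314.0, 324.0], [217.0, 314.0, 323.0], [229.0, 315.0, 323.0]]
10.0 [(np.float64(319.01757630076895), 141), (np.float64(318.3963771876032), 234)]
[[ 540.5 -179.4  138. ]
 [ 580.4 -283.6  138. ]] [ 560.4 -231.5  138. ] 111.7 111.0
```

{"name": "apply_moves", "arguments": {
  "targets": [
    [0,8,-9,-20,0,0,0],
    [0,8,-9,-60,0,0,0],
    [0,8,-9,-100,0,0,0],
    [0,8,-9,-135,0,0,0],
    [0,8,-9,-160,0,0,0],
    [0,8,-9,-180,0,0,0],
    [0,8,-9,-195,0,0,0],
    [0,8,-9,-203,0,0,0],
    [0,8,-9,-203,0,0,0],
    [0,8,-9,-203,0,0,0]
  ]
}}

```text
t: 3.15
eef_pos: [561.2, -233.0, 126.8]
ee_rot: [[-0.359, 0.933, 0.002], [0.933, 0.359, -0.001], [-0.002, 0.001, -1.0]]
contact_force: [-1.0, -0.2, 0.4]
width: 0.997
gripper_force: 0.0
```

{"name": "apply_moves", "arguments": {
  "targets": [
    [0.3,0,0,0,0,0,0],
    [0.5,0,0,0,0,0,0],
    [0.6,0,0,0,0,0,0],
    [0.7,0,0,0,0,0,0],
    [0.8,0,0,0,0,0,0],
    [0.9,0,0,0,0,0,0],
    [1,0,0,0,0,0,0],
    [1,0,0,0,0,0,0],
    [1,0,0,0,0,0,0],
    [1,0,0,0,0,0,0]
  ],
  "squeeze": 60
}}

```text
t: 4.15
eef_pos: [560.7, -233.0, 125.8]
ee_rot: [[-0.359, 0.933, 0.0], [0.933, 0.359, -0.0], [-0.0, 0.0, -1.0]]
contact_force: [-0.3, 0.3, 2.6]
width: 0.13
gripper_force: 59.2
```

{"name": "apply_moves", "arguments": {
  "targets": [
    [1,0,0,3,0,0,0],
    [1,0,0,10,0,0,0],
    [1,0,0,22,0,0,0],
    [1,0,0,38,0,0,0],
    [1,0,0,57,0,0,0],
    [1,0,0,78,0,0,0],
    [1,0,0,99,0,0,0],
    [1,0,0,117,0,0,0],
    [1,0,0,130,0,0,0],
    [1,0,0,137,0,0,0],
    [1,0,0,140,0,0,0],
    [1,0,0,140,0,0,0]
  ]
}}

```text
t: 5.35
eef_pos: [560.4, -232.9, 265.5]
ee_rot: [[-0.359, 0.933, -0.0], [0.933, 0.359, 0.0], [0.0, -0.0, -1.0]]
contact_force: [0.1, -0.3, -3.7]
width: 0.128
gripper_force: 58.5
```

Run:
```python
from h import *
im,c=shot('wrist','w2.png'); s=bot.get_state();print(s['joints'],s['contact_force'],s['moment'])
```

```text
[-5.36379913e-01  2.59762530e-01  1.43605171e+00 -1.74498607e-05
  1.44730301e+00 -9.03323500e-01] [-0.86280955 -0.83830972 -3.30534797] [0.02210213 0.03573204 0.04221421]
```

View pics/w2.png

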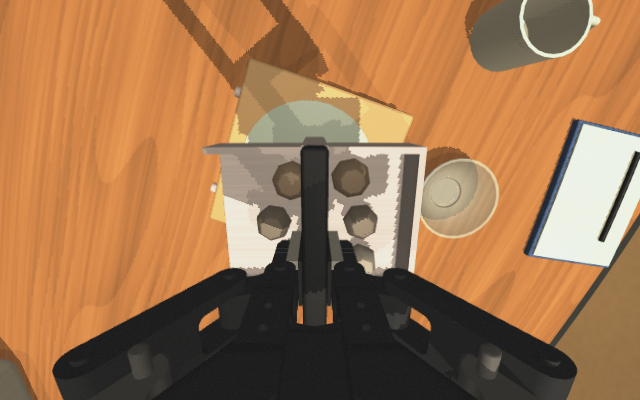

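The tray is held level in the jaws (bar at column 315), rocks undisturbed and the stage is empty below. Next I carry it to the hopper.

{"name": "apply_moves", "arguments": {
  "targets": [
    [1,0.5,4,0,0,0,0],
    [1,2,14,0,0,0,0],
    [1,4,30,0,0,0,0],
    [1,7,52,0,0,0,0],
    [1,10,79,0,0,0,0],
    [1,14,111,0,0,0,0],
    [1,19,145,0,0,0,0],
    [1,23,180,0,0,0,0],
    [1,28,214,0,0,0,0],
    [1,32,249,0,0,0,0],
    [1,37,284,0,0,0,0],
    [1,41,318,0,0,0,0]
  ]
}}

```text
t: 6.6
eef_pos: [600.9, 88.2, 265.4]
ee_rot: [[-0.36, 0.933, -0.0], [0.933, 0.36, 0.001], [0.001, -0.0, -1.0]]
contact_force: [0.4, -1.0, -4.3]
width: 0.133
gripper_force: 58.5
```

{"name": "apply_moves", "arguments": {
  "targets": [
    [1,4,34,0,0,0,0],
    [1,9,66,0,0,0,0],
    [1,12,93,0,0,0,0],
    [1,15,116,0,0,0,0],
    [1,17,134,0,0,0,0],
    [1,19,147,0,0,0,0],
    [1,20,155,0,0,0,0],
    [1,21,159,0,0,0,0],
    [1,21,159,0,0,0,0],
    [1,21,159,0,0,0,0],
    [1,21,159,0,0,0,0]
  ]
}}

```text
t: 7.7
eef_pos: [622.7, 243.1, 265.6]
ee_rot: [[-0.358, 0.934, -0.0], [0.934, 0.358, -0.0], [-0.0, -0.0, -1.0]]
contact_force: [0.0, -0.3, -4.3]
width: 0.129
gripper_force: 58.5
```

Run:
```python
from h import *
im,c=shot('top','t2.png'); im2,c2=shot('wrist','w3.png')
s=bot.get_state();print(s['joints'],s['eef_pos'])
o=np.zeros((600,800,3),np.uint8); o[:300]=0
A=cv2.resize(im[100:300,80:380],(800,533)) ; cv2.imwrite('pics/t2c.png',A)
```

```text
[ 2.43268406e-01  3.90133235e-01  1.26500791e+00 -1.17789235e-04
  1.48650143e+00 -1.22682978e-01] [622.6490705  243.3098648  265.65636256]
```

View pics/t2c.png

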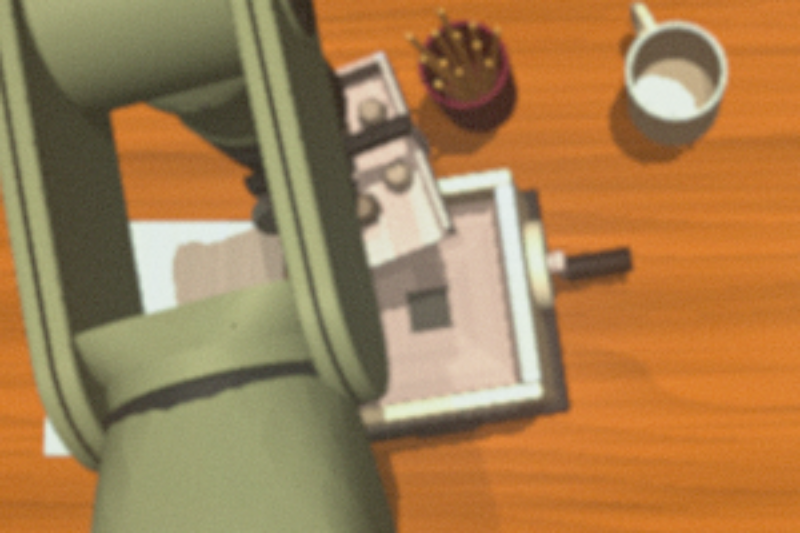

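The tray's spout is over the hopper mouth, between the walls, and the rocks are still in it. Lower it and start tipping about the spout edge.

{"name": "apply_moves", "arguments": {
  "targets": [
    [1,0,0,-5,0,0,0],
    [1,0,0,-16,0,0,0],
    [1,0,0,-28,0,0,0],
    [1,0,0,-34,0,0,0],
    [1,0,0,-35,0,0,0],
    [1,-4,-2,-31,0.025,-0.065,0],
    [1,-9,-3,-27,0.05,-0.13,0],
    [1,-13,-5,-23,0.075,-0.196,0],
    [1,-18,-7,-19,0.1,-0.261,0],
    [1,-23,-9,-16,0.125,-0.326,0],
    [1,-23,-9,-16,0.125,-0.326,0]
  ]
}}

```text
t: 8.9
eef_pos: [596.3, 234.5, 247.9]
ee_rot: [[-0.359, 0.879, 0.315], [0.933, 0.338, 0.122], [0.001, 0.338, -0.941]]
contact_force: [-0.8, -0.1, -4.5]
width: 0.128
gripper_force: 58.9
```

{"name": "apply_moves", "arguments": {
  "targets": [
    [1,-3,-1,1.3,0.0125,-0.0325,0],
    [1,-5,-2,2.6,0.025,-0.065,0],
    [1,-8,-3,3.7,0.0375,-0.098,0],
    [1,-11,-4,4.8,0.05,-0.13,0],
    [1,-12,-5,5.3,0.056,-0.146,0],
    [1,-14,-5,5.7,0.0625,-0.163,0],
    [1,-15,-6,6.1,0.069,-0.179,0],
    [1,-16,-6,6.5,0.075,-0.195,0],
    [1,-18,-7,6.9,0.081,-0.211,0],
    [1,-19,-7,7.2,0.0875,-0.228,0],
    [1,-21,-8,7.6,0.094,-0.244,0],
    [1,-22,-8,7.9,0.1,-0.26,0]
  ]
}}

```text
t: 10.1
eef_pos: [577.6, 227.0, 258.0]
ee_rot: [[-0.359, 0.754, 0.55], [0.934, 0.29, 0.211], [-0.0, 0.589, -0.808]]
contact_force: [0.7, 0.7, -2.5]
width: 0.128
gripper_force: 59.1
```

{"name": "apply_moves", "arguments": {
  "targets": [
    [1,-1.5,-0.5,0.3,0.006,-0.016,0],
    [1,-3,-1,0.5,0.0125,-0.0325,0],
    [1,-6,-2,0.9,0.025,-0.065,0],
    [1,-8,-3,1.2,0.0375,-0.098,0],
    [1,-11,-4,1.5,0.05,-0.13,0],
    [1,-11,-4,1.5,0.056,-0.146,0],
    [1,-11,-4,1.5,0.056,-0.146,0],
    [1,-11,-4,1.5,0.056,-0.146,0],
    [1,-11,-4,1.5,0.056,-0.146,0],
    [1,-11,-4,1.5,0.056,-0.146,0]
  ]
}}

```text
t: 11.1
eef_pos: [567.0, 223.2, 259.5]
ee_rot: [[-0.359, 0.66, 0.66], [0.933, 0.254, 0.253], [-0.0, 0.707, -0.708]]
contact_force: [-0.5, -0.2, -2.6]
width: 0.128
gripper_force: 59.1
```

Run:
```python
from h import *
im,c=shot('scene','s3.png'); im2,c2=shot('wrist','w4.png')
s=bot.get_state();print(s['joints'],s['eef_pos'],s['contact_force'])
A=cv2.resize(im[150:330,240:500],(520,360)); B=cv2.resize(im2,(520,325)); 
o=np.zeros((600,800,3),np.uint8);o[:360,:520]=A; o=np.zeros((600,800,3),np.uint8)
o[:300,:480]=cv2.resize(im2,(480,300)); o[300:,:433]=cv2.resize(im[150:330,240:500],(433,300)); cv2.imwrite('pics/c4.png',o)
```

```text
[ 0.16011189 -0.10859125  2.03471346  0.32966126  0.46360888 -0.44466353] [566.81359663 223.13849761 259.22062936] [-0.02913498 -0.23472969 -2.54731929]
```

View pics/c4.png

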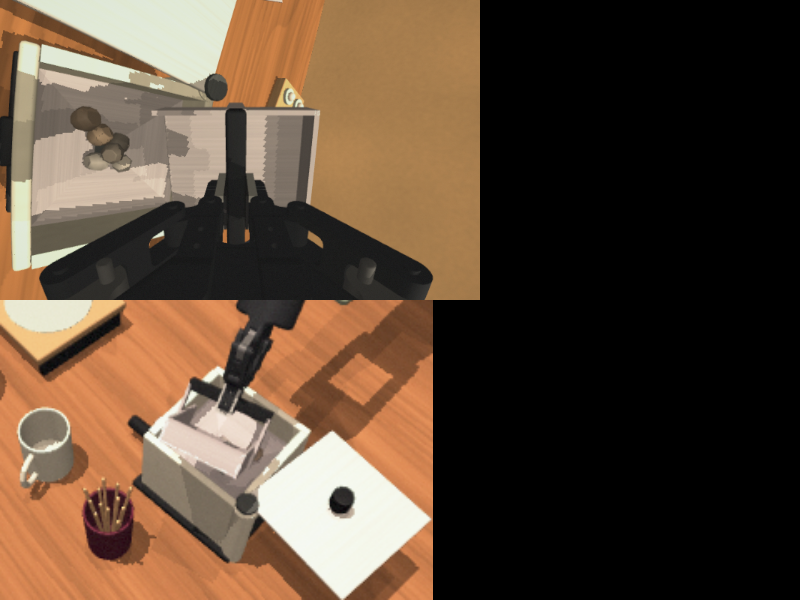

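The tray is empty and all the rocks lie in the hopper, at about (100,140) in the wrist view. None are on the bench. Now lift, level and carry the tray back.

{"name": "apply_moves", "arguments": {
  "targets": [
    [1,0,0,10,0,0,0],
    [1,0,0,30,0,0,0],
    [1,0,0,45,-0.02,0.05,0],
    [1,0,0,50,-0.05,0.13,0],
    [1,0,0,50,-0.09,0.23,0],
    [1,0,0,50,-0.13,0.34,0],
    [1,0,0,50,-0.17,0.45,0],
    [1,0,0,50,-0.21,0.55,0],
    [1,0,0,50,-0.25,0.65,0],
    [1,0,0,50,-0.275,0.71,0],
    [1,0,0,50,-0.282,0.733,0],
    [1,0,0,50,-0.282,0.733,0]
  ]
}}

```text
t: 12.4
eef_pos: [567.4, 223.3, 309.1]
ee_rot: [[-0.359, 0.933, 0.0], [0.933, 0.359, -0.001], [-0.001, 0.0, -1.0]]
contact_force: [-0.1, -0.2, -2.4]
width: 0.13
gripper_force: 59.0
```

{"name": "apply_moves", "arguments": {
  "targets": [
    [1,0,-8,0,0,0,0],
    [1,-1,-24,0,0,0,0],
    [1,-2,-48,0,0,0,0],
    [1,-3,-80,0,0,0,0],
    [1,-5,-120,0,0,0,0],
    [1,-7,-160,0,0,0,0],
    [1,-9,-200,0,0,0,0],
    [1,-11,-240,0,0,0,0],
    [1,-12,-280,0,0,0,0],
    [1,-14,-320,0,0,0,0],
    [1,-16,-355,0,0,0,0],
    [1,-17,-385,0,0,0,0]
  ]
}}

```text
t: 13.6
eef_pos: [547.8, -165.0, 309.5]
ee_rot: [[-0.357, 0.934, -0.0], [0.934, 0.357, -0.002], [-0.002, -0.001, -1.0]]
contact_force: [-0.1, -0.5, -2.4]
width: 0.129
gripper_force: 59.0
```

{"name": "apply_moves", "arguments": {
  "targets": [
    [1,-1,-22,0,0,0,0],
    [1,-2,-40,-5,0,0,0],
    [1,-3,-54,-20,0,0,0],
    [1,-3,-62,-45,0,0,0],
    [1,-3,-65,-75,0,0,0],
    [1,-3,-65,-105,0,0,0],
    [1,-3,-65,-130,0,0,0],
    [1,-3,-65,-150,0,0,0],
    [1,-3,-65,-162,0,0,0],
    [1,-3,-65,-170,0,0,0],
    [1,-3,-65,-170,0,0,0]
  ]
}}

```text
t: 14.7
eef_pos: [545.7, -226.4, 137.7]
ee_rot: [[-0.359, 0.933, -0.003], [0.933, 0.359, 0.0], [0.001, -0.003, -1.0]]
contact_force: [-1.0, 0.3, -1.8]
width: 0.131
gripper_force: 59.0
```

{"name": "apply_moves", "arguments": {
  "targets": [
    [1,1,0,-4,0,0,0],
    [1,1,0,-8,0,0,0],
    [1,1,0,-10,0,0,0],
    [1,1,0,-11,0,0,0],
    [1,1,0,-11,0,0,0],
    [1,1,0,-11,0,0,0]
  ]
}}

```text
t: 15.3
eef_pos: [547.6, -227.0, 128.2]
ee_rot: [[-0.359, 0.933, -0.001], [0.933, 0.359, -0.001], [-0.001, -0.001, -1.0]]
contact_force: [-0.1, 0.7, -1.6]
width: 0.13
gripper_force: 59.1
```

{"name": "apply_moves", "arguments": {
  "targets": [
    [1,0,0,-1,0,0,0],
    [1,0,0,-2,0,0,0],
    [1,0,0,-2.5,0,0,0],
    [1,0,0,-2.5,0,0,0],
    [1,0,0,-2.5,0,0,0]
  ]
}}

```text
t: 15.8
eef_pos: [547.6, -227.0, 125.8]
ee_rot: [[-0.359, 0.933, -0.001], [0.933, 0.359, -0.001], [-0.001, -0.001, -1.0]]
contact_force: [-1.7, 0.3, 1.0]
width: 0.129
gripper_force: 59.4
```

Touchdown: the force rose from about -2 to +1 N. Release and rise.

{"name": "apply_moves", "arguments": {
  "targets": [
    [0.8,0,0,0,0,0,0],
    [0.6,0,0,0,0,0,0],
    [0.3,0,0,0,0,0,0],
    [0,0,0,0,0,0,0],
    [0,0,0,0,0,0,0],
    [0,0,0,0,0,0,0],
    [0,0,0,0,0,0,0],
    [0,0,0,10,0,0,0],
    [0,0,0,30,0,0,0],
    [0,0,0,65,0,0,0],
    [0,0,0,110,0,0,0],
    [0,0,0,150,0,0,0]
  ]
}}

```text
t: 17.0
eef_pos: [547.6, -227.0, 278.2]
ee_rot: [[-0.359, 0.933, 0.0], [0.933, 0.359, -0.002], [-0.002, -0.0, -1.0]]
contact_force: [0.5, -1.8, -0.0]
width: 1.001
gripper_force: 0.0
```

{"name": "apply_moves", "arguments": {
  "targets": [
    [0,0,15,10,0,0,0],
    [0,-2,45,25,0,0,-0.05],
    [0,-34,615,42,0,0,-0.89],
    [0,-34,615,42,0,0,-0.89],
    [0,-34,615,42,0,0,-0.89],
    [0,-34,615,42,0,0,-0.89],
    [0,-34,615,42,0,0,-0.89],
    [0,-34,615,42,0,0,-0.89],
    [0,-34,615,42,0,0,-0.89],
    [0,-34,615,42,0,0,-0.89],
    [0,-34,615,42,0,0,-0.89],
    [0,-34,615,42,0,0,-0.89]
  ]
}}

```text
t: 18.2
eef_pos: [517.8, 297.9, 314.7]
ee_rot: [[0.499, 0.867, -0.002], [0.867, -0.499, 0.0], [-0.001, -0.002, -1.0]]
contact_force: [1.7, 1.2, -0.2]
width: 0.997
gripper_force: 0.0
```

{"name": "apply_moves", "arguments": {
  "targets": [
    [0,-4,40,0,0,0,0],
    [0,-5,65,0,0,0,0],
    [0,-5,78,0,0,0,0],
    [0,-5,78,0,0,0,0],
    [0,-5,78,0,0,0,0]
  ]
}}

```text
t: 18.7
eef_pos: [513.9, 372.7, 314.5]
ee_rot: [[0.5, 0.866, -0.002], [0.866, -0.5, -0.001], [-0.002, -0.001, -1.0]]
contact_force: [-0.2, -0.2, -0.2]
width: 1.004
gripper_force: 0.0
```

Run:
```python
from h import *
s=bot.get_state();print(s['eef_pos'],s['joints'][5])
im,c=shot('wrist','w5.png'); t,ct=shot('top','t5.png')
np.save('c5.npy',np.array(c,dtype=object),allow_pickle=True)
print(proj(c,[[513,388,196],[600,313,166],[539,212,150]]).round())
o=np.zeros((600,800,3),np.uint8);o[:300,:480]=cv2.resize(im,(480,300));o[:300,480:]=cv2.resize(t[150:270,390:510],(320,300)); o[300:,:640]=cv2.resize(t[100:300,80:507],(640,300));cv2.imwrite('pics/c5.png',o)
```

```text
[513.93301957 372.70127081 314.4558699 ] 1.0145104580063093
[[305. 182.]
 [416. 197.]
 [399. 288.]]
```

View pics/c5.png

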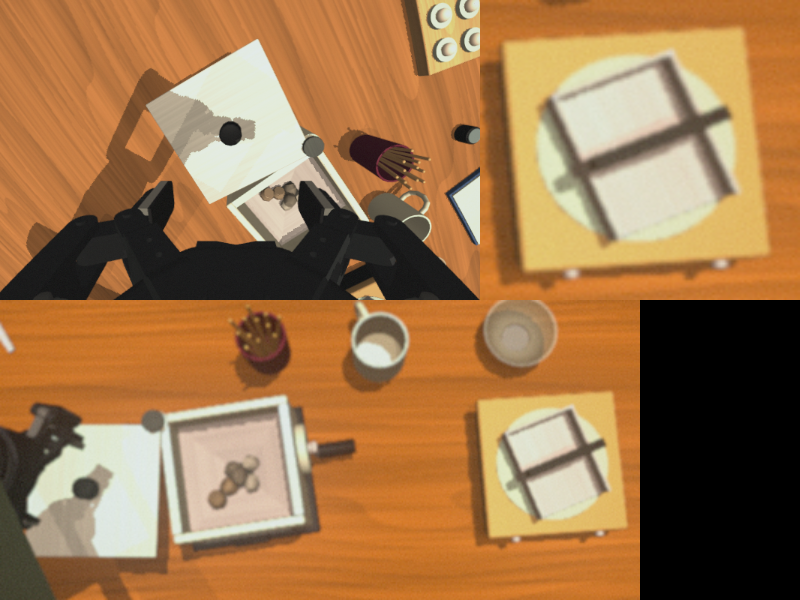

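The tray stands empty and upright on the glass and the rocks are in the hopper. In the wrist view the knob is near (308,177) and the pivot boss near (417,195), at full picture scale.

Run:
```python
from h import *
im=cv2.imread('pics/w5.png'); c=tuple(np.load('c5.npy',allow_pickle=True))
k=np.zeros(im.shape[:2],np.uint8);k[155:200,285:335]=(im.max(2)<75)[155:200,285:335]*255
cc=max(cv2.findContours(k,0,2)[0],key=cv2.contourArea);print(cv2.boundingRect(cc),cv2.minEnclosingCircle(cc))
K=onz(c,[cv2.minEnclosingCircle(cc)[0]],192)[0]
k=np.zeros(im.shape[:2],np.uint8);k[175:215,395:440]=(im.max(2)<150)[175:215,395:440]*255
g=max(cv2.findContours(k,0,2)[0],key=cv2.contourArea);(x,y),r=cv2.minEnclosingCircle(g);print(x,y,r,cv2.boundingRect(g))
for uv in ((x,y),(417,194)):
    P=onz(c,[uv],166)[0];print('knob',K.round(1),'piv',P.round(1),np.linalg.norm((K-P)[:2]).round(1),np.degrees(np.arctan2(*(K-P)[1::-1])).round(1))
```

```text
(293, 162, 29, 32) ((306.6764831542969, 177.55882263183594), 15.909931182861328)
417.9920654296875 198.23016357421875 17.686668395996094 (403, 181, 30, 34)
knob [516.3 390.1 192. ] piv [601.5 310.1 166. ] 116.9 136.8
knob [516.3 390.1 192. ] piv [602.5 314.7 166. ] 114.5 138.8
```

{"name": "apply_moves", "arguments": {
  "targets": [
    [0,1,12,-15,0,0,0],
    [0,1,17,-50,0,0,0],
    [0,1,17,-85,0,0,0],
    [0,1,17,-110,0,0,0],
    [0,1,17,-125,0,0,0],
    [0,1,17,-131,0,0,0],
    [0,1,17,-131,0,0,0],
    [0,1,17,-131,0,0,0]
  ]
}}

```text
t: 19.6
eef_pos: [516.0, 391.1, 185.4]
ee_rot: [[0.499, 0.866, 0.001], [0.866, -0.499, 0.002], [0.002, 0.0, -1.0]]
contact_force: [0.4, 0.0, 0.9]
width: 0.998
gripper_force: 0.0
```

{"name": "apply_moves", "arguments": {
  "targets": [
    [0.2,0,0,0,0,0,0],
    [0.4,0,0,0,0,0,0],
    [0.5,0,0,0,0,0,0],
    [0.6,0,0,0,0,0,0],
    [0.8,0,0,0,0,0,0],
    [0.8,0,0,0,0,0,0],
    [0.8,0,0,0,0,0,0],
    [0.8,0,0,0,0,0,0]
  ],
  "squeeze": 20
}}

```text
t: 20.4
eef_pos: [515.8, 390.2, 184.3]
ee_rot: [[0.5, 0.866, 0.0], [0.866, -0.5, -0.0], [-0.0, 0.0, -1.0]]
contact_force: [2.9, -3.3, 2.9]
width: 0.315
gripper_force: 21.7
```

{"name": "apply_moves", "arguments": {
  "targets": [
    [0.8,-4,-4.6,0,0,0,0.0524],
    [0.8,-10,-12.6,0,0,0,0.14],
    [0.8,-17.3,-24.8,0,0,0,0.262],
    [0.8,-23.7,-39.6,0,0,0,0.401],
    [0.8,-28,-55,0,0,0,0.541],
    [0.8,-30,-71,0,0,0,0.681],
    [0.8,-30,-87.3,0,0,0,0.82],
    [0.8,-27.5,-103.2,0,0,0,0.96],
    [0.8,-23,-118.7,0,0,0,1.1],
    [0.8,-16.2,-133.4,0,0,0,1.239],
    [0.8,-12.6,-139.5,0,0,0,1.3],
    [0.8,-12.6,-139.5,0,0,0,1.3]
  ]
}}

```text
t: 21.6
eef_pos: [504.0, 250.9, 184.3]
ee_rot: [[-0.7, 0.714, 0.002], [0.714, 0.7, 0.0], [-0.001, 0.002, -1.0]]
contact_force: [5.2, 0.7, 0.9]
width: 0.316
gripper_force: 21.6
```

{"name": "apply_moves", "arguments": {
  "targets": [
    [0.8,5,-7.5,0,0,0,0.08],
    [0.8,11.5,-15.3,0,0,0,0.166],
    [0.8,16,-20,0,0,0,0.22],
    [0.8,20,-23.9,0,0,0,0.27],
    [0.8,24,-27.3,0,0,0,0.315],
    [0.8,27.7,-30.4,0,0,0,0.358],
    [0.8,29.4,-31.6,0,0,0,0.375],
    [0.8,29.4,-31.6,0,0,0,0.375],
    [0.8,29.4,-31.6,0,0,0,0.375]
  ]
}}

```text
t: 22.5
eef_pos: [532.0, 220.1, 184.2]
ee_rot: [[-0.913, 0.407, 0.001], [0.407, 0.913, -0.001], [-0.001, -0.0, -1.0]]
contact_force: [2.4, -0.3, 3.5]
width: 0.323
gripper_force: 21.9
```

{"name": "apply_moves", "arguments": {
  "targets": [
    [0.8,1.7,-1.1,0,0,0,0.017],
    [0.8,3.4,-2.3,0,0,0,0.035],
    [0.8,3.4,-2.3,0,0,0,0.035],
    [0.8,3.4,-2.3,0,0,0,0.035]
  ]
}}

```text
t: 22.9
eef_pos: [535.6, 217.5, 184.2]
ee_rot: [[-0.927, 0.374, 0.001], [0.374, 0.927, -0.001], [-0.001, -0.0, -1.0]]
contact_force: [1.7, -0.6, 4.8]
width: 0.32
gripper_force: 22.0
```

{"name": "apply_moves", "arguments": {
  "targets": [
    [0.8,1.7,-1.1,0,0,0,0.017],
    [0.8,3.4,-2.2,0,0,0,0.035],
    [0.8,3.4,-2.2,0,0,0,0.035],
    [0.8,3.4,-2.2,0,0,0,0.035]
  ]
}}

```text
t: 23.3
eef_pos: [539.0, 215.2, 184.2]
ee_rot: [[-0.94, 0.341, 0.001], [0.341, 0.94, -0.001], [-0.001, -0.001, -1.0]]
contact_force: [2.0, -0.6, 5.2]
width: 0.319
gripper_force: 22.0
```

{"name": "apply_moves", "arguments": {
  "targets": [
    [0.8,1.7,-1.1,0,0,0,0.017],
    [0.8,3.4,-2.1,0,0,0,0.035],
    [0.8,3.4,-2.1,0,0,0,0.035],
    [0.8,3.4,-2.1,0,0,0,0.035]
  ]
}}

```text
t: 23.7
eef_pos: [540.5, 214.3, 184.2]
ee_rot: [[-0.951, 0.308, -0.003], [0.308, 0.951, 0.001], [0.003, 0.0, -1.0]]
contact_force: [-2.6, 2.8, 8.4]
width: 0.321
gripper_force: 22.3
```

{"name": "apply_moves", "arguments": {
  "targets": [
    [0.8,1.5,-1,0,0,0,0],
    [0.8,2.5,-1.6,0,0,0,0],
    [0.8,2.5,-1.6,0,0,0,0]
  ]
}}

```text
t: 24.0
eef_pos: [540.6, 214.2, 184.2]
ee_rot: [[-0.952, 0.307, -0.008], [0.307, 0.952, 0.003], [0.009, 0.001, -1.0]]
contact_force: [-10.3, 5.5, 12.1]
width: 0.32
gripper_force: 22.6
```

{"name": "apply_moves", "arguments": {
  "targets": [
    [0.8,-2,1.3,0,0,0,0],
    [0.5,-2,1.3,0,0,0,0],
    [0.2,-2,1.3,0,0,0,0],
    [0,-2,1.3,0,0,0,0],
    [0,-2,1.3,0,0,0,0],
    [0,-2,1.3,0,0,0,0],
    [0,-2,1.3,10,0,0,0],
    [0,-2,1.3,35,0,0,0],
    [0,-2,1.3,75,0,0,0],
    [0,-2,1.3,120,0,0,0]
  ]
}}

```text
t: 25.0
eef_pos: [541.6, 212.3, 304.2]
ee_rot: [[-0.951, 0.309, -0.003], [0.309, 0.951, -0.002], [0.002, -0.003, -1.0]]
contact_force: [1.0, 0.8, 0.7]
width: 0.999
gripper_force: 0.0
```

{"name": "apply_moves", "arguments": {
  "targets": [
    [0,-10,30,10,0,0,0],
    [0,-30,75,20,0,0,0],
    [0,-50,125,20,0,0,0],
    [0,-70,170,20,0,0,0],
    [0,-90,215,20,0,0,0],
    [0,-105,250,20,0,0,0],
    [0,-110,265,20,0,0,0],
    [0,-110,265,20,0,0,0]
  ]
}}

```text
t: 25.8
eef_pos: [431.4, 479.4, 324.1]
ee_rot: [[-0.952, 0.305, 0.0], [0.305, 0.952, -0.001], [-0.001, -0.001, -1.0]]
contact_force: [0.6, -0.2, 0.1]
width: 1.003
gripper_force: 0.0
```

Run:
```python
from h import *
t,ct=shot('top','t6.png'); s,_=shot('scene','s6.png')
o=np.zeros((600,800,3),np.uint8);o[:300,:800]=cv2.resize(t[90:280,80:507],(800,300)); o[300:,:480]=cv2.resize(s,(480,300));cv2.imwrite('pics/c6.png',o)
```

```text
(no output)
```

View pics/c6.png

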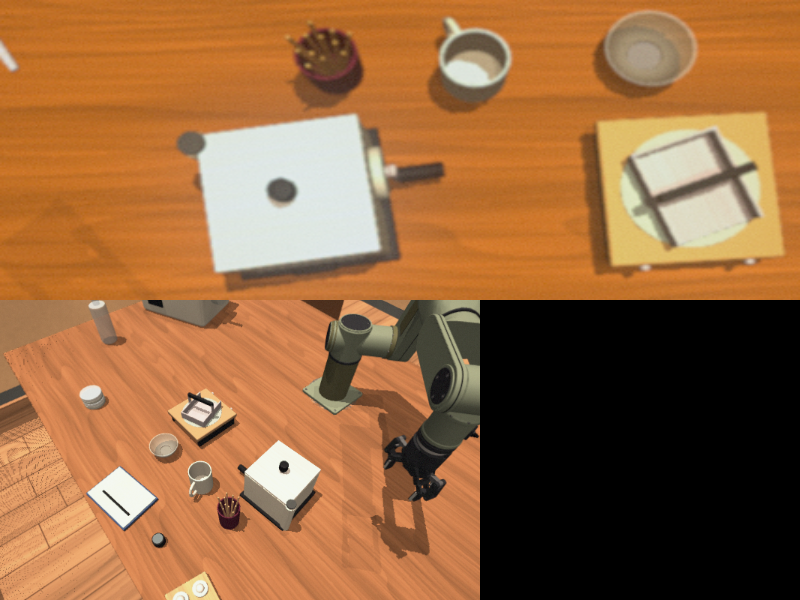

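The cover sits square over the crusher, the empty tray is on the glass, the bystanders have not moved, and the arm is clear of everything.

```bash
python3 -c "
from rig import bot
print(bot.hand_in())"
```

```text
the job is handed in; nothing more can be done
None
```

I've handed in the job after about 26 s of robot time: all six rocks are in the hopper with no spill seen, the empty tray is upright on the middle of the glass, the cover is swung to its stop, and the mug, bowl and stick cup are as they were.

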